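Pack the blue-capped sample from the revolving rack

TASK

The blue-capped jar on the carousel is to go into the transport case. Turn the hooded sample carousel (the steel posts round its rim are there to push) until the blue-capped jar stands in the middle of the open front, leave it standing there for a moment, then lift it out, stand it upright in the ring of the empty bay of the case and close the lid fully. Leave the other jars in their places and do not shift the timer, the grey cube or the yellow flask.

Things in the scene. Friction and masses are not known exactly. Their poses are not given: they have to be found in the camera images.
- carousel: Fixed stand of the sample carousel. Origin on the worktop, on the rotation axis (vertical); its own -x axis points out of the open front, towards the robot. A level clear hood (z 112 to 117 mm, orange front edge) covers own x from -37 to +171 mm and own y from -150 to +150 mm, so only the pocket at own -x can be emptied from above. Fixed central spindle 24 mm across up to the hood; rear wall 6 mm thick at own x = 168 mm
- rotor: White turning disc of the carousel, 306 mm across. Origin on the axis at its underside, 10 mm above the worktop; disc top at 20 mm. Four black collars (inner diameter 60, outer 66, 18 mm high) centred 85 mm from the axis at 0, 90, 180, 270 degrees of its own frame; three hold jars. Turns either way endlessly; slight friction (0.08 N m, under 1 N at a post) stops it where it is left
- push_post (a point): Foot, on the disc top, of one of eight equal upright steel posts by which the disc is pushed round: 12 mm across, reaching up to 85 mm above the worktop, 145 mm from the axis, at 22.5, 67.5, 112.5 ... degrees of the rotor's own frame (this one at 22.5)
- pick_point (a point): Point in the middle of the carousel's open front, where the blue jar's centre must come: 85 mm from the axis along the stand's own -x, 54 mm above the worktop
- blue_jar_center (a point): Centre of the blue-capped sample jar (the wanted one), half-way up; 44 mm across, 68 mm high, about 0.18 kg, upper 12 mm is the blue cap (41 mm across). z along the jar upwards. Loose in its collar by up to 8 mm sideways; friction carries it round
- white_jar_center (a point): Centre of the white-capped jar on the carousel, 48 mm across, 72 mm high; stays on the carousel
- black_jar_center (a point): Centre of the black-capped jar on the carousel, 56 mm across, 82 mm high; stays on the carousel
- case: Fixed grey transport case, open box 125 (own x) x 235 (own y) x 85 mm high, walls, floor and middle divider 5 mm; the divider (along x, as high as the walls) makes two bays. Origin under its centre on the worktop; the lid is hinged on the own +x rim, away from the robot
- free_bay (a point): Middle of the empty bay's floor (5 mm above the worktop), 57.5 mm along the case's own +y from its centre. A rubber ring round it, inner diameter 54 mm, 12 mm high, takes the jar's foot. The bay measures 110 mm along own y and 115 mm along own x. z up
- packed_jar_center (a point): Centre of the white-capped jar already standing in the other bay (48 mm across, 72 mm high); leave it
- case_lid (a joint): Angle of the orange lid (plate 125 x 235 x 8 mm) about its hinge: 0 shut on the rim, 1.57 upright, 1.9 leaning farthest back. The hinge is stiff: the lid stays where it is left, and is pushed by about 1 to 2 N at its free edge
- lid_hinge (a point): Middle of the lid's hinge line, on the case's own +x rim, 85 mm above the worktop; the hinge line runs along the case's own y. Shut, the lid reaches 125 mm from it to own -x (a black 60 mm wide tab in the middle 10 mm farther)
- lid_edge (a point): Middle of the lid's free edge, on the outer face: 125 mm from the hinge line and 8 mm above the lid's inner face
- timer: Grey-white bench timer, 62 x 76 x 52 mm, origin at its underside; bystander
- sample_cube: Grey 40 mm paste cube, origin at its underside; bystander
- yellow_flask: Yellow and slate drinking flask, 58 mm across, 137 mm high, origin at its underside; bystander
Mind the look-alikes: they are no part of the job. What is shaped like the part that bears white_jar_center but brown is not meant.

How it is judged:
On the way, in this order (a step that is already met when the one before it is completed fails the run):
1. the carousel is turned so that the blue-capped jar stands in the middle of the open front (distance between blue_jar_center and pick_point below 0.022 m and angle between blue_jar_center's own z axis and vertical below 0.12 rad and contact force between the fingers and blue_jar below 0.1 N), for 0.2 s.
2. the blue-capped jar stands upright in the ring of the empty bay, lid still open (horizontal distance between blue_jar_center and free_bay below 0.012 m and z of blue_jar_center in the frame of free_bay between 0.03 and 0.038 m and angle between blue_jar_center's own z axis and vertical below 0.12 rad and value of joint case_lid above 0.8 rad), for 0.2 s.
At the end, for the whole second after the job is handed in: The blue-capped jar stands upright (within 7 degrees) on the floor of the empty bay, within 12 mm of the bay's middle and at rest; the lid is shut to within 0.04 rad; the white- and black-capped jars stand upright in their carousel pockets and the packed jar stands upright in its bay (horizontal distance between blue_jar_center and free_bay below 0.012 m and z of blue_jar_center in the frame of free_bay between 0.03 and 0.038 m and angle between each of blue_jar_center, packed_jar_center, white_jar_center, black_jar_center's own z axis and vertical below 0.12 rad and value of joint case_lid below 0.04 rad and linear speed of blue_jar below 0.02 m/s and horizontal distance between packed_jar_center and case below 0.075 m and z of white_jar_center in the frame of rotor below 0.052 m and horizontal distance between each of white_jar_center, black_jar_center and rotor below 0.098 m and z of black_jar_center in the frame of rotor below 0.057 m); the robot touches nothing.
It fails at once if a bystander (timer, cube or flask) is shifted by more than 15 mm (distance of any of timer, sample_cube, yellow_flask from where it was at the start of the episode above 0.015 m).
It fails at once if the white- or black-capped jar or the packed jar is tipped or taken out (angle between any of white_jar_center, black_jar_center, packed_jar_center's own z axis and vertical above 0.35 rad or height (world z) of white_jar_center above 0.085 m or height (world z) of black_jar_center above 0.09 m or height (world z) of packed_jar_center above 0.07 m).
It fails at once if the blue-capped jar is tipped over (angle between blue_jar_center's own z axis and vertical above 0.6 rad).
It also fails if it takes over 72 s, if anything falls off the work surface, if the arm or the gripper's body presses on something with over 40 N, if the wrist force passes 120 N, or if a joint passes its speed limit or range.

ROBOT

A 7-joint arm with a two-finger parallel gripper is mounted at the origin on a cart in front of the work surface, level with it; the furniture and walls round the work are solid. World frame = base frame: x ahead of the robot, y to its left, z up, the work surface at z = 0. Lengths are in m, angles in rad, forces in N, time in s.
With the tool pointing down it reaches from about 0.4 to 0.85 m from the base axis. Payload 10.4 kg.
Tool frame: the origin (TCP) lies midway between the tips of the shut fingers; the grasp point (between the pads) lies 19 mm behind it; z points along the fingers, y is the line along which they close (so a half turn about z gives the same grasp; the last joint's range is limited). The gripper opens to 87 mm and grips with 3 to 60 N. Pads are 19 mm wide; open, the fingers measure 117 mm over their backs; the gripper's body (75 mm by 190 mm) begins 51 mm behind the grasp point.
Start: joints at [-1.198, 0.332, -0.065, 1.46, 0.022, 1.35, -0.088], TCP at [0.241, 0.577, 0.223] pointing down, gripper open.
Joint ranges: [-2.6, 2.6], [-0.5, 2.12], [-1.47, 1.34], [0.16, 2.42], [-1.27, 4.41], [0.06, 2.06], [-2.6, 2.6]. Speed limits (rad/s): [2.22, 2.22, 2.79, 2.79, 3.14, 3.14, 3.14].

INTERFACE

Orientations are given as a unit quaternion [x, y, z, w].
In Python, from bench import sensors, eyes, order gives the robot as it stands.
- The arm moves only by the tool arm_command, never from a script. Its argument "steps" is a list of rows, each an object with "rot": the turn, a rotation vector about the world's x, y, z in degrees, a list of three; "slide": the shift along the world's x, y, z in m, a list of three; "grip": the opening, from 0 (shut) to 1 (fully open). A call has exactly 8 rows; each row shifts and turns the commanded pose from where the row before left it; what a row does not reach is not made up. A row lasts 1/8 s, in which the tool goes at most 62.5 mm and 10.7 degrees, less where a joint would pass 70% of its speed; a pose out of reach is approached as far as the arm can. A call with a gripper value outside its range is refused whole. The fingers move at their own pace and stop on an object; "newtons" is the grip in N (left out, the last holds). Time passes only in rows, so rows that do not move let the fingers close, or fill a call up. It gives the time, the measured TCP pose, the force, the opening and the grip force at its end, in the units of the state.
- sensors.read_state(): the state, without advancing time (a new reading comes with each control period).
- eyes.camera(name): name is "scene" or "top" or "wrist"; returns a dict with "pixels" (400x640x3 uint8, red, green, blue), "intrinsics" (3x3 intrinsics, pixels), "pose" (4x4, takes a point from camera to world coordinates). Camera axes: x right, y down, z forward; pixel columns grow to the right and rows downward; lengths in m; the calibration is good to about 2 mm. A picture is of the moment at which its call begins. There is no depth.
- order.close_job(): hands the job in; it is judged then, once.
Trained networks look in a picture, given as the dict that the camera call returned (one of the last four; its "shot" number tells which), for a name from the list of things; names that differ only in an ending like _2 or _b are one class to them, and where a whole thing is asked for, a point or a joint stands for the part that bears it (a point fixed in the world has none). Each returns a list of dicts, best first, with "conf" (0 to 1); they miss things now and then, are a little off and sometimes report something else, mostly with a low value. They report only what shows in the picture. A call takes as long as a camera call. They do not tell look-alikes from the thing itself.
- eyes.look_for(name, picture): "bbox" ([left, top, right, bottom] in pixels, round what is visible of it).
The state is a dict: "time": time; "joint_positions": joint angles; "joint_vel": joint speeds; "joint_torque": joint torques, N m; "ee_pos": TCP position; "eef_rot": TCP orientation; "ft_force": force on the tool from outside, world axes, zero at the start; "torque": the same for the moment, N m; "width": finger opening in m; "grip_force": force on a finger pad.
Only numpy, scipy, OpenCV 4.12 (cv2) and the standard library are available. Lean on these libraries where they do the work, as an engineer would, in place of code of your own. Each camera call takes 0.05 s, during which the arm holds its last target. There are 200 camera calls.

## Working session

There is one attempt and no reset: what is moved stays moved. The work goes in short steps, Python scripts to look and compute and a tool call to move; the robot and the scene stay as the last step left them, time stands still between calls to the robot, and variables do not carry over. Pictures are saved under pics/ and viewed, at most 13 in all, crops included, and the job is handed in when it is done.

Besides the shell and the picture viewer there is one more tool, called after "Call:" as name(argument=value, ...) on one line, values as JSON. arm_command: Moves the arm, as the interface text tells. Its arguments: {"type":"object","properties":{"steps":{"type":"array","items":{"type":"object","properties":{"rot":{"type":"array","items":{"type":"number"}},"slide":{"type":"array","items":{"type":"number"}},"grip":{"type":"number"}}}},"newtons":{"type":"number"}},"required":["steps"]}

```bash
mkdir -p pics; cat > h.py <<'E'
import numpy as np,cv2
from bench import sensors,eyes,order
def proj(pic,P):
    T=np.linalg.inv(pic['pose']);p=T[:3,:3]@np.array(P,float)+T[:3,3];q=pic['intrinsics']@p;return q[:2]/q[2]
def ray(pic,u,v,z):
    d=pic['pose'][:3,:3]@np.linalg.solve(pic['intrinsics'],[u,v,1]);o=pic['pose'][:3,3];return o+d*(z-o[2])/d[2]
def save(pic,n): cv2.imwrite('pics/'+n+'.png',cv2.cvtColor(pic['pixels'],cv2.COLOR_RGB2BGR))
E
python3 - <<'E'
from h import *
np.set_printoptions(precision=3,suppress=True)
for c in ['scene','top']:
    p=eyes.camera(c);save(p,c+'0');print(c,p['intrinsics'].tolist(),p['pose'])
    for n in ['carousel','rotor','blue_jar_center','white_jar_center','black_jar_center','case','case_lid','timer','sample_cube','yellow_flask','push_post','free_bay']:
        try:
            for r in eyes.look_for(n,p)[:3]: print(n,np.round(r['bbox']),round(r['conf'],2))
        except Exception as e: print(n,e)
print(sensors.read_state())
E
```

```text
scene [[502.391383653299, 0.0, 315.9841139432841], [0.0, 502.391383653299, 198.7276687642926], [0.0, 0.0, 1.0]] [[ 0.636 -0.324  0.701 -0.308]
 [-0.771 -0.296  0.563 -0.707]
 [ 0.025 -0.898 -0.438  0.631]
 [ 0.     0.     0.     1.   ]]
carousel [337. 176. 493. 255.] 0.58
carousel [211. 116. 303. 224.] 0.45
rotor [330. 213. 468. 301.] 0.64
blue_jar_center [424. 236. 444. 267.] 0.64
blue_jar_center [261. 180. 279. 197.] 0.5
white_jar_center [355. 213. 377. 243.] 0.97
white_jar_center [212. 200. 232. 234.] 0.89
white_jar_center [227. 223. 254. 261.] 0.71
black_jar_center [247. 119. 303. 181.] 0.67
black_jar_center [406. 230. 421. 239.] 0.48
case [211. 117. 301. 226.] 0.86
case_lid [244. 115. 304. 183.] 0.68
case_lid [423. 237. 445. 269.] 0.63
timer [320. 194. 354. 225.] 0.65
sample_cube [283. 229. 301. 246.] 0.63
sample_cube [333. 217. 467. 300.] 0.54
yellow_flask [341. 155. 361. 195.] 0.66
yellow_flask [260. 180. 275. 194.] 0.25
push_post [329. 219. 467. 299.] 0.79
free_bay [212. 118. 303. 224.] 0.72
top [[380.21269348678146, 0.0, 315.84097676875103], [0.0, 380.21269348678146, 202.983
[... 519 characters left out ...]
40. 328. 264.] 0.54
sample_cube [298. 152. 332. 184.] 0.31
yellow_flask [290. 102. 316. 144.] 0.75
yellow_flask [353. 191. 486. 270.] 0.44
push_post [355. 193. 488. 272.] 0.57
free_bay [152. 149. 279. 241.] 0.81
{'time': 1.3, 'joint_positions': array([-1.198,  0.332, -0.065,  1.46 ,  0.022,  1.35 , -0.088]), 'joint_vel': array([ 0.   , -0.   ,  0.001, -0.   , -0.   , -0.   , -0.   ]), 'joint_torque': array([  0.001, -62.304,   0.025, -39.012,  -0.061,   0.032,  -0.   ]), 'ee_pos': array([0.241, 0.577, 0.223]), 'eef_rot': array([0.197, 0.98 , 0.   , 0.   ]), 'ft_force': array([ 0.105,  0.765, -0.08 ]), 'torque': array([-0.028, -0.025, -0.032]), 'grip_force': 0.0, 'width': 0.08665212203604197}
```

```bash
python3 - <<'E'
import cv2
a=cv2.imread('pics/scene0.png')[100:320,190:510];cv2.imwrite('pics/s1.png',cv2.resize(a,(800,550),interpolation=3))
a=cv2.imread('pics/top0.png')[80:330,140:500];cv2.imwrite('pics/t1.png',cv2.resize(a,(792,550),interpolation=3))
E
```

```text
(no output)
```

View pics/s1.png

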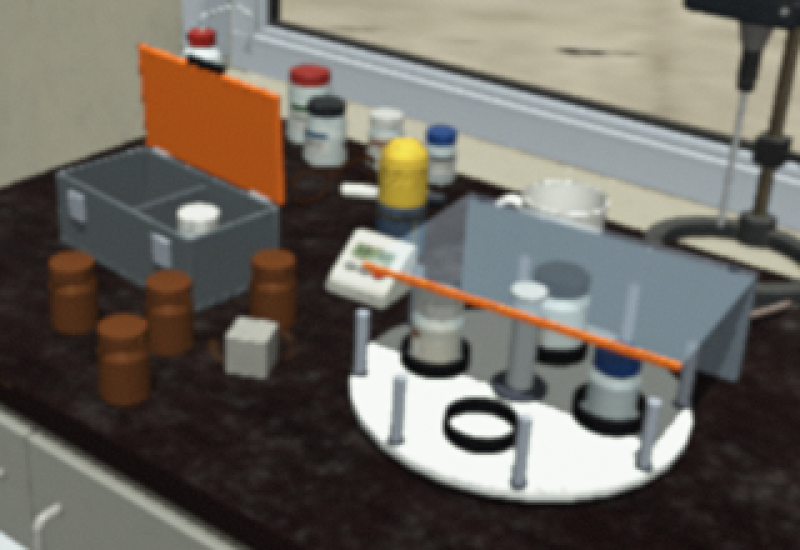

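View pics/t1.png

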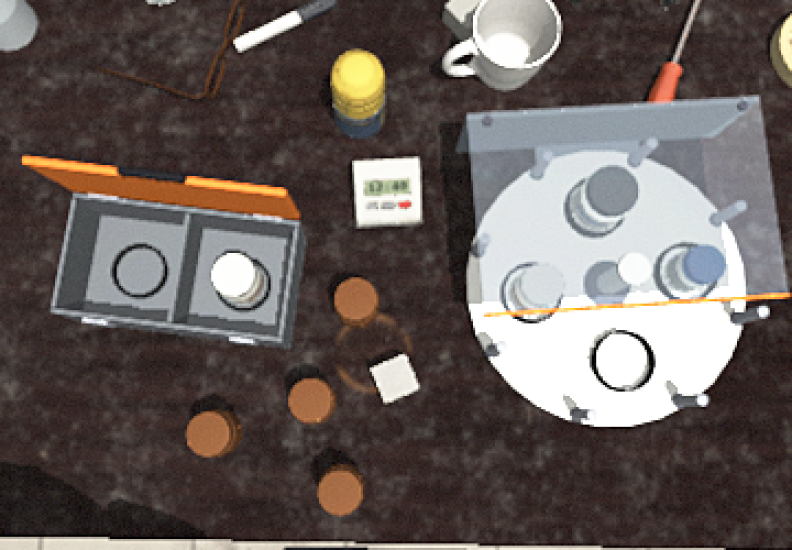

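```bash
cat > fit.py <<'E'
from h import *
from scipy.optimize import least_squares
np.set_printoptions(precision=4,suppress=True)
T=eyes.camera('top');S=eyes.camera('scene')
tp=lambda u,v:(T,(u+.5)/2.2+139.5,(v+.5)/2.2+79.5)
sp=lambda u,v:(S,(u+.5)/2.5+189.5,(v+.5)/2.5+99.5)
def fit(obs,x0):
    def f(p):
        c,s=np.cos(p[2]),np.sin(p[2]);r=[]
        for (P,u,v),(x,y,z) in obs:
            r+=list(proj(P,[p[0]+c*x-s*y,p[1]+s*x+c*y,z])-[u,v])
        return r
    q=least_squares(f,x0,loss='soft_l1');print(q.x,np.degrees(q.x[2]));print(np.array(f(q.x)).reshape(-1,2).round(1).tolist());return q.x
print('case');h=.0625;w=.1175
c=fit([(tp(75,195),(h,w,.085)),(tp(305,217),(h,-w,.085)),(tp(290,347),(-h,-w,.085)),(tp(52,313),(-h,w,.085)),(tp(140,271),(0,.0575,.017)),
 (sp(58,172),(-h,w,.085)),(sp(279,212),(h,-w,.085))],[.5,.3,0])
print('stand')
s=fit([(tp(485,316),(-.037,.15,.1145)),(tp(790,295),(-.037,-.15,.1145)),(tp(466,114),(.171,.15,.117)),(tp(759,96),(.171,-.15,.117)),
 (sp(365,265),(-.037,.15,.1145)),(sp(684,368),(-.037,-.15,.1145))],[.5,-.2,0])
# disc outline, top view
print('rotor: posts tops front four + collar + spindle')
m=cv2.cvtColor(T['pixels'],cv2.COLOR_RGB2HSV)
post=lambda a:(.145*np.cos(np.radians(a)),.145*np.sin(np.radians(a)),.085)
r=fit([(tp(490,349),post(112.5+22.5-0)) if 0 else (tp(588,414),post(180-22.5)),(tp(704,400),post(180+22.5)),(tp(766,312),post(180+67.5)),(tp(497,351),post(180-67.5)),
 (sp(362,313),post(112.5)),(sp(399,379),post(157.5)),(sp(524,421),post(202.5)),(sp(653,402),post(247.5)),(sp(688,345),post(292.5)),
 (tp(622,360),(-.085,0,.03)),(sp(482,420),(-.085,0,.035))],[s[0],s[1],s[2]])
for n,P in [('timer',tp(389,192)),('cube',tp(394,378)),('flask',tp(358,75))]: print(n,ray(*P,{'timer':.05,'cube':.04,'flask':.13}[n])[:2])
print('blue',[ray(*tp(704,265),.088)[:2],ray(*sp(617,352),.088)[:2]])
for P in [tp(356,299),tp(310,400),tp(212,433),tp(340,491)]: print('brown',ray(*P,.07)[:2])
# lid top edge
for P in [tp(24,159),tp(300,190)]: print(ray(*P,.2)[:2])
E
python3 fit.py
```

```text
case
[ 0.5657  0.2059 -0.1094] -6.266676723776457
[[0.6, -0.6], [-0.6, 2.6], [-2.0, -1.3], [0.3, 0.4], [0.9, 0.4], [-0.8, 0.1], [1.1, -1.9]]
stand
[ 0.5685 -0.2458  0.0927] 5.31146448896235
[[0.2, 0.7], [0.1, 0.1], [0.2, -0.7], [0.4, -1.5], [-0.6, 0.2], [-0.5, 0.1]]
rotor: posts tops front four + collar + spindle
[ 0.5657 -0.2437  0.1554] 8.905965915499381
[[2.2, 1.3], [-0.6, 0.6], [-1.3, 0.3], [2.2, -1.0], [-0.4, -0.5], [-0.1, -1.2], [0.4, -1.7], [0.2, -0.6], [1.4, -1.3], [0.3, 1.4], [-0.8, -0.3]]
timer [ 0.6586 -0.0047]
cube [ 0.461  -0.0136]
flask [0.7568 0.0291]
blue [array([ 0.5788, -0.3256]), array([ 0.5764, -0.3288])]
brown [0.5394 0.0273]
brown [0.4363 0.0709]
brown [0.402  0.1674]
brown [0.3481 0.0384]
[0.6416 0.3218]
[0.6184 0.0756]
```

```bash
python3 - <<'E'
import numpy as np
n=20
p0=np.array([.241,.577]);p1=np.array([.4434,-.3203])
az=np.linspace(np.arctan2(p0[1],p0[0]),np.arctan2(p1[1],p1[0]),n+1);r=np.linspace(np.hypot(*p0),np.hypot(*p1),n+1)
P=np.c_[r*np.cos(az),r*np.sin(az)];P=P.round(3);D=np.diff(P,axis=0)
for i,d in enumerate(D): print(i,d.round(3),P[i+1])
# push arc, from 211.5 by -93.6
c=np.array([.567,-.2445]);a=np.radians(211.5-np.linspace(0,93.6,17))
Q=(c+.145*np.c_[np.cos(a),np.sin(a)]).round(3);print(np.diff(Q,axis=0).round(3).tolist());print(Q[-1])
E
```

```text
0 [ 0.049 -0.027] [0.29 0.55]
1 [ 0.046 -0.032] [0.336 0.518]
2 [ 0.043 -0.035] [0.379 0.483]
3 [ 0.039 -0.039] [0.418 0.444]
4 [ 0.035 -0.042] [0.453 0.402]
5 [ 0.032 -0.045] [0.485 0.357]
6 [ 0.026 -0.047] [0.511 0.31 ]
7 [ 0.023 -0.049] [0.534 0.261]
8 [ 0.017 -0.05 ] [0.551 0.211]
9 [ 0.013 -0.052] [0.564 0.159]
10 [ 0.008 -0.052] [0.572 0.107]
11 [ 0.004 -0.052] [0.576 0.055]
12 [-0.002 -0.052] [0.574 0.003]
13 [-0.006 -0.052] [ 0.568 -0.049]
14 [-0.01 -0.05] [ 0.558 -0.099]
15 [-0.015 -0.049] [ 0.543 -0.148]
16 [-0.019 -0.046] [ 0.524 -0.194]
17 [-0.023 -0.045] [ 0.501 -0.239]
18 [-0.027 -0.042] [ 0.474 -0.281]
19 [-0.031 -0.039] [ 0.443 -0.32 ]
[[-0.007, 0.013], [-0.005, 0.013], [-0.005, 0.015], [-0.003, 0.014], [-0.001, 0.015], [0.0, 0.015], [0.002, 0.014], [0.003, 0.015], [0.005, 0.014], [0.006, 0.013], [0.007, 0.013], [0.009, 0.012], [0.01, 0.011], [0.011, 0.01], [0.011, 0.009], [0.013, 0.008]]
[ 0.499 -0.116]
```

Call:
arm_command(steps=[{"slide": [0.049,-0.027,0.01],"rot": [0,0,-6],"grip": 0.5},{"slide": [0.046,-0.032,0.01],"rot": [0,0,-6],"grip": 0.5},{"slide": [0.043,-0.035,0.01],"rot": [0,0,-6],"grip": 0.5},{"slide": [0.039,-0.039,0],"rot": [0,0,-6],"grip": 0.5},{"slide": [0.035,-0.042,0],"rot": [0,0,-6],"grip": 0.5},{"slide": [0.032,-0.045,0],"rot": [0,0,-6],"grip": 0.5},{"slide": [0.026,-0.047,0],"rot": [0,0,-6],"grip": 0.5},{"slide": [0.023,-0.049,0],"rot": [0,0,-6],"grip": 0.5}])

```text
time: 2.4
ee_pos: [0.5348, 0.2591, 0.2527]
eef_rot: [0.58, 0.815, 0.0, 0.0]
ft_force: [0.7, -0.2, -0.8]
width: 0.0442
grip_force: 0.0
```

Call:
arm_command(steps=[{"slide": [0.017,-0.05,0],"rot": [0,0,-6],"grip": 0.5},{"slide": [0.013,-0.052,0],"rot": [0,0,-6],"grip": 0.5},{"slide": [0.008,-0.052,0],"rot": [0,0,-6],"grip": 0.5},{"slide": [0.004,-0.052,0],"rot": [0,0,-6],"grip": 0.5},{"slide": [-0.002,-0.052,-0.01],"rot": [0,0,-6],"grip": 0.5},{"slide": [-0.006,-0.052,-0.01],"rot": [0,0,-6],"grip": 0.5},{"slide": [-0.01,-0.05,-0.01],"rot": [0,0,-6],"grip": 0.5},{"slide": [-0.015,-0.049,-0.01],"rot": [0,0,-6],"grip": 0.5}])

```text
time: 3.4
ee_pos: [0.5426, -0.1499, 0.2124]
eef_rot: [0.861, 0.509, 0.0, 0.0]
ft_force: [0.2, -0.3, 0.1]
width: 0.0438
grip_force: 0.0
```

Call:
arm_command(steps=[{"slide": [-0.019,-0.046,0],"rot": [0,0,-6],"grip": 0.5},{"slide": [-0.023,-0.045,0],"rot": [0,0,-6],"grip": 0.5},{"slide": [-0.027,-0.042,-0.02],"rot": [0,0,-6],"grip": 0.5},{"slide": [-0.031,-0.039,-0.02],"rot": [0,0,-6],"grip": 0.5},{"slide": [0,0,-0.02],"grip": 0.5},{"slide": [0,0,-0.013],"grip": 0.5},{"slide": [0,0,0],"grip": 0.5},{"slide": [0,0,0],"grip": 0.5}])

```text
schema error: expected keys rot, slide, grip
```

```bash
python3 - <<'E'
from h import *
p=eyes.camera('wrist');save(p,'w1');s=sensors.read_state();print(s['ee_pos'],s['eef_rot'],s['width'],s['joint_positions'],s['time'])
for a in (211.5,):
    c=np.array([.567,-.2445]);a=np.radians(a);q=c+.145*np.array([np.cos(a),np.sin(a)]);print(proj(p,[*q,.085]),proj(p,[*q,.02]))
E
```

```text
[ 0.53908204 -0.15778582  0.21152609] [ 0.86454217  0.50255756 -0.00140034  0.00088393] 0.04354775249119914 [-0.33152357  0.21616697  0.61878934  1.6770266  -0.12645835  1.29037628
 -0.20624763] 3.45
[313.74278712 382.2882669 ] [314.24478753 339.95310604]
```

View pics/w1.png

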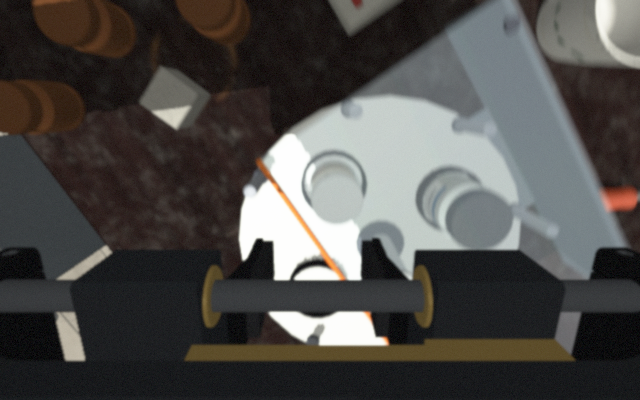

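The third call was refused because some rows lacked `rot`. The wrist view shows the front post near (316,335), which matches the prediction of about (314,340). I'll resend the call.

Call:
arm_command(steps=[{"slide": [-0.019,-0.046,0],"rot": [0,0,-6],"grip": 0.5},{"slide": [-0.023,-0.045,0],"rot": [0,0,-6],"grip": 0.5},{"slide": [-0.027,-0.042,-0.02],"rot": [0,0,-6],"grip": 0.5},{"slide": [-0.031,-0.039,-0.02],"rot": [0,0,-6],"grip": 0.5},{"slide": [0,0,-0.02],"rot": [0,0,0],"grip": 0.5},{"slide": [0,0,-0.013],"rot": [0,0,0],"grip": 0.5},{"slide": [0,0,0],"rot": [0,0,0],"grip": 0.5},{"slide": [0,0,0],"rot": [0,0,0],"grip": 0.5}])

```text
time: 4.45
ee_pos: [0.4437, -0.32, 0.1402]
eef_rot: [0.947, 0.321, 0.0, 0.0]
ft_force: [0.3, 0.3, 0.4]
width: 0.0436
grip_force: 0.0
```

```bash
python3 - <<'E'
from h import *
p=eyes.camera('wrist');save(p,'w2');s=sensors.read_state();print(s['ee_pos'],s['eef_rot'],s['width'],s['joint_positions'],s['time'])
c=np.array([.567,-.2445]);a=np.radians(211.5);q=c+.145*np.array([np.cos(a),np.sin(a)]);print(q,proj(p,[*q,.085]),proj(p,[*q,.02]))
p=eyes.camera('scene');save(p,'s2')
cv2.imwrite('pics/c2.png',np.vstack([cv2.resize(cv2.imread('pics/w2.png'),(640,300),interpolation=3),cv2.resize(cv2.imread('pics/s2.png')[150:320,300:510],(370,300),interpolation=3)[:,:].copy() if 0 else cv2.resize(cv2.imread('pics/s2.png')[150:320,270:510],(640,300),interpolation=3)]))
E
```

```text
[ 0.4437331  -0.32011237  0.14029088] [9.47239342e-01 3.20526587e-01 4.13239546e-04 4.05387263e-04] 0.043752714430759614 [-0.11270546  0.26844625  0.76197501  1.80901933 -0.20286879  1.14284099
 -0.20220435] 4.5
[ 0.44336718 -0.32026229] [318.37345995 221.26512758] [318.05210752 195.37957723]
```

View pics/c2.png

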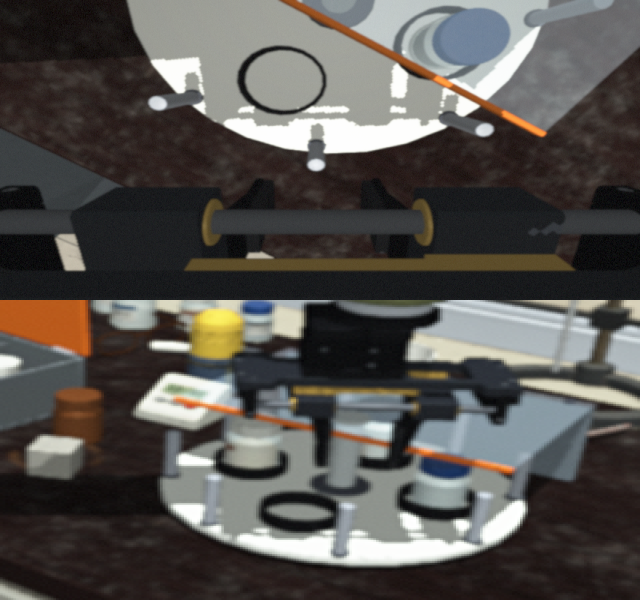

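Call:
arm_command(steps=[{"slide": [0,0,-0.03],"rot": [0,0,0],"grip": 0.5},{"slide": [0,0,-0.03],"rot": [0,0,0],"grip": 0.5},{"slide": [0,0,-0.025],"rot": [0,0,0],"grip": 0.5},{"slide": [0,0,0],"rot": [0,0,0],"grip": 0.27},{"slide": [0,0,0],"rot": [0,0,0],"grip": 0.27},{"slide": [-0.004,0.007,0],"rot": [0,0,-2],"grip": 0.27},{"slide": [-0.006,0.012,0],"rot": [0,0,-4],"grip": 0.27},{"slide": [-0.006,0.014,0],"rot": [0,0,-4],"grip": 0.27}])

```text
time: 5.55
ee_pos: [0.4278, -0.2878, 0.0561]
eef_rot: [0.972, 0.235, 0.001, 0.001]
ft_force: [0.8, 0.2, 0.2]
width: 0.0241
grip_force: 0.3
```

Call:
arm_command(steps=[{"slide": [-0.004,0.015,0],"rot": [0,0,-4],"grip": 0.27},{"slide": [-0.002,0.015,0],"rot": [0,0,-4],"grip": 0.27},{"slide": [-0.001,0.015,0],"rot": [0,0,-5],"grip": 0.27},{"slide": [0.001,0.015,0],"rot": [0,0,-5],"grip": 0.27},{"slide": [0.003,0.014,0],"rot": [0,0,-5],"grip": 0.27},{"slide": [0.004,0.014,0],"rot": [0,0,-5],"grip": 0.27},{"slide": [0.005,0.014,0],"rot": [0,0,-5],"grip": 0.27},{"slide": [0.007,0.013,0],"rot": [0,0,-5],"grip": 0.27}])

```text
time: 6.55
ee_pos: [0.4409, -0.1721, 0.0559]
eef_rot: [0.996, -0.095, 0.001, -0.0]
ft_force: [-0.1, -0.6, -1.3]
width: 0.0236
grip_force: 0.3
```

```bash
python3 - <<'E'
from h import *
c=np.array([.567,-.2445]);p=sensors.read_state();d=p['ee_pos'][:2]-c;print(np.hypot(*d),np.degrees(np.arctan2(d[1],d[0]))%360,p['joint_positions'],p['ft_force'],p['width'])
# stop: post at 117.9
T=eyes.camera('scene');save(T,'s3')
E
```

```text
0.14540320312441998 150.11821872750826 [-0.51087237  0.22508052  0.86975988  2.07288036 -0.21554816  0.93131238
 -1.28432338] [-0.1025569  -0.5655823  -1.26751686] 0.023576436241363068
```

Call:
arm_command(steps=[{"slide": [0.007,0.0105,0],"rot": [0,0,-5],"grip": 0.27},{"slide": [0.0075,0.0095,0],"rot": [0,0,-5],"grip": 0.27},{"slide": [0.0085,0.009,0],"rot": [0,0,-5],"grip": 0.27},{"slide": [0.009,0.008,0],"rot": [0,0,-4],"grip": 0.27},{"slide": [0.01,0.0075,0],"rot": [0,0,-4],"grip": 0.27},{"slide": [0.01,0.006,0],"rot": [0,0,-2],"grip": 0.27},{"slide": [0.007,0.004,0],"rot": [0,0,0],"grip": 0.27},{"slide": [0,0,0],"rot": [0,0,0],"grip": 0.27}])

```text
time: 7.6
ee_pos: [0.4946, -0.1211, 0.0546]
eef_rot: [0.952, -0.307, -0.004, 0.002]
ft_force: [-26.3, -8.4, 22.1]
width: 0.0234
grip_force: 15.0
```

```bash
python3 - <<'E'
from h import *
c=np.array([.567,-.2445]);s=sensors.read_state();d=s['ee_pos'][:2]-c;print(s['ee_pos'],np.hypot(*d),np.degrees(np.arctan2(d[1],d[0]))%360,s['eef_rot'],s['joint_positions'],s['ft_force'],s['width'])
pics=[];pk=c+.085*np.array([-np.cos(.0927),-np.sin(.0927)]);print('pick',pk)
for n,z in (('top',2.2),('scene',2.5)):
    p=eyes.camera(n);im=cv2.cvtColor(p['pixels'],cv2.COLOR_RGB2BGR)
    hsv=cv2.cvtColor(im,cv2.COLOR_BGR2HSV);m=cv2.inRange(hsv,(105,130,40),(125,255,255))
    nn,l,st,ce=cv2.connectedComponentsWithStats(m)
    for i in range(1,nn):
        if st[i,4]>25: print(n,st[i],ce[i],ray(p,*ce[i],.085)[:2])
    print(n,'pred',proj(p,[*pk,.088]));pics.append(im)
cv2.imwrite('pics/c3.png',np.vstack([cv2.resize(pics[0][150:290,330:500],(600,300)),cv2.resize(pics[1][180:310,310:500],(600,300))]))
E
```

```text
[ 0.49462962 -0.12113787  0.05461131] 0.143023380481839 120.39801042241088 [ 0.95154651 -0.30747711 -0.00373449  0.00176734] [-0.61747768  0.35007281  0.89038907  1.97799646 -0.32512727  0.97110643
 -1.76363186] [-26.25090698  -8.4433705   22.1229331 ] 0.02342277887670073
pick [ 0.48236495 -0.25236822]
top [261  35  16  17  79] [268.89873418  43.82278481] [0.95102335 0.11519955]
top pred [428.38466737 242.8659364 ]
scene [361 151  11   7  58] [365.86206897 153.93103448] [0.90782071 0.07967801]
scene [375 243  20  14 221] [384.7918552  249.44343891] [ 0.47591593 -0.26323198]
scene pred [382.16296667 245.15236874]
```

View pics/c3.png

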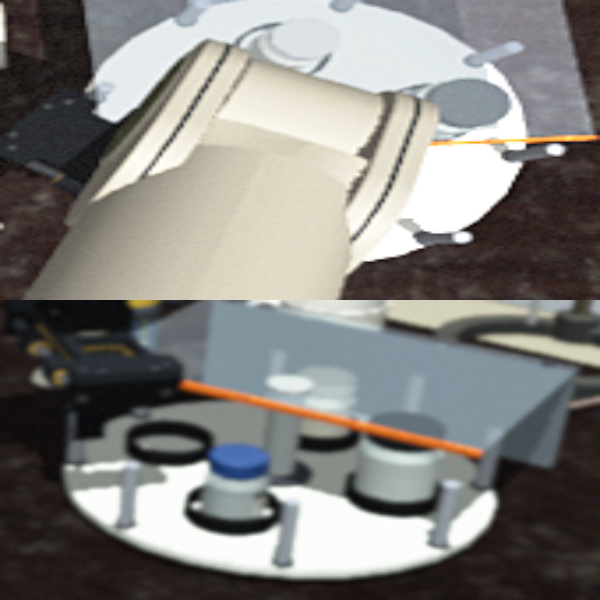

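Call:
arm_command(steps=[{"slide": [-0.005,-0.0035,0],"rot": [0,0,0],"grip": 0.27},{"slide": [0,0,0],"rot": [0,0,0],"grip": 0.1},{"slide": [0,0,0],"rot": [0,0,0],"grip": 0.1},{"slide": [0.001,0.001,0],"rot": [0,0,0],"grip": 0.1},{"slide": [0.001,0.0005,0],"rot": [0,0,0],"grip": 0.1},{"slide": [0,0,0],"rot": [0,0,0],"grip": 0.22},{"slide": [0,0,0],"rot": [0,0,0],"grip": 0.22},{"slide": [0,0,0],"rot": [0,0,0],"grip": 0.22}], newtons=5)

```text
time: 8.7
ee_pos: [0.4951, -0.1202, 0.0543]
eef_rot: [0.952, -0.307, -0.001, 0.0]
ft_force: [-4.2, -3.3, 1.3]
width: 0.0188
grip_force: 2.4
```

```bash
cat > blue.py <<'E'
from h import *
s=sensors.read_state();print(s['ee_pos'],s['eef_rot'],s['ft_force'],s['width'],s['time'])
for n in ('top','scene'):
    p=eyes.camera(n);im=cv2.cvtColor(p['pixels'],cv2.COLOR_RGB2BGR)
    hsv=cv2.cvtColor(im,cv2.COLOR_BGR2HSV);m=cv2.inRange(hsv,(105,130,40),(125,255,255))
    nn,l,st,ce=cv2.connectedComponentsWithStats(m)
    for i in range(1,nn):
        if st[i,4]>25 and st[i,1]>190:
            x,y,w,h=st[i,:4];print(n,st[i],ray(p,*ce[i],.084)[:2])
E
python3 blue.py
```

```text
[ 0.49510736 -0.12018338  0.05428663] [ 9.51838985e-01 -3.06597405e-01 -6.74605762e-04  3.49103310e-04] [-4.23402443 -3.33936362  1.3369388 ] 0.018806239828230042 8.7
scene [373 242  20  15 226] [ 0.47626219 -0.25909311]
```

Call:
arm_command(steps=[{"slide": [0,0,0.03],"rot": [0,0,0],"grip": 0.22},{"slide": [0,0,0.05],"rot": [0,0,0],"grip": 0.22},{"slide": [0,0,0.03],"rot": [0,0,0],"grip": 0.5},{"slide": [-0.004,-0.035,0],"rot": [0,0,10],"grip": 0.9},{"slide": [-0.005,-0.035,0],"rot": [0,0,10],"grip": 0.9},{"slide": [-0.005,-0.035,0],"rot": [0,0,10],"grip": 0.9},{"slide": [-0.005,-0.034,0],"rot": [0,0,10],"grip": 0.9},{"slide": [0,0,0],"rot": [0,0,1],"grip": 0.9}])

```text
time: 9.8
ee_pos: [0.476, -0.2613, 0.1647]
eef_rot: [0.999, 0.045, 0.0, 0.0]
ft_force: [-0.5, -0.4, 0.5]
width: 0.0713
grip_force: 0.0
```

```bash
python3 blue.py; python3 - <<'E'
from h import *
p=eyes.camera('wrist');save(p,'w4');t=sensors.read_state()['ee_pos'];print(t)
print('tcp',proj(p,t))
hsv=cv2.cvtColor(p['pixels'],cv2.COLOR_RGB2HSV);m=cv2.inRange(hsv,(105,130,40),(125,255,255))
nn,l,st,ce=cv2.connectedComponentsWithStats(m)
for i in range(1,nn):
    if st[i,4]>200: print(st[i],ray(p,*ce[i],.088)[:2])
E
```

```text
[ 0.47604905 -0.2613084   0.16467811] [9.98964316e-01 4.54981295e-02 1.00972715e-04 4.52897135e-04] [-0.47418671 -0.43670741  0.51723499] 0.07128459300850366 9.8
scene [373 242  20  15 224] [ 0.47571085 -0.25897971]
[ 0.47740493 -0.25767504  0.16444321]
tcp [316.46803975 255.69857902]
[292 172  47  54 692] [ 0.48703223 -0.25572614]
```

View pics/w4.png

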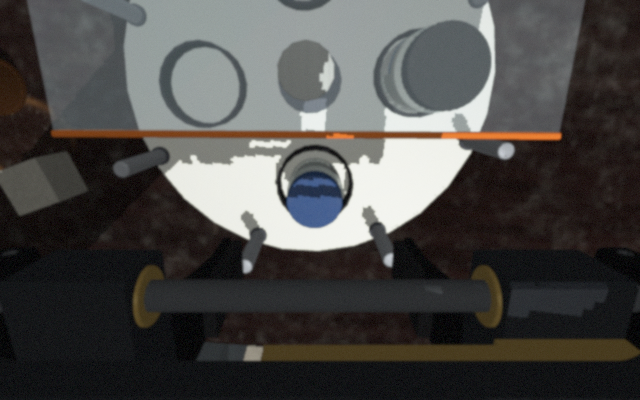

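```bash
python3 - <<'E'
from h import *
p=eyes.camera('wrist')
print(ray(p,314.5,200,.088),ray(p,287,200,.088),ray(p,342,200,.088),ray(p,315,227,.088),sensors.read_state()['ee_pos'],p['pose'][:3,3])
E
```

```text
[ 0.48482878 -0.25483897  0.088     ] [ 0.48305503 -0.23553013  0.088     ] [ 0.48660248 -0.27414731  0.088     ] [ 0.46470225 -0.25700613  0.088     ] [ 0.47751848 -0.25740064  0.16445013] [ 0.55221749 -0.2505699   0.32578859]
```

Call:
arm_command(steps=[{"slide": [0.006,0.002,-0.03],"rot": [0,0,0],"grip": 0.9},{"slide": [0,0,-0.03],"rot": [0,0,0],"grip": 0.9},{"slide": [0,0,-0.028],"rot": [0,0,0],"grip": 0.9},{"slide": [0,0,-0.02],"rot": [0,0,0],"grip": 0.9},{"slide": [0,0,0],"rot": [0,0,0],"grip": 0.9},{"slide": [0,0,0],"rot": [0,0,0],"grip": 0.4},{"slide": [0,0,0],"rot": [0,0,0],"grip": 0.4},{"slide": [0,0,0],"rot": [0,0,0],"grip": 0.4}], newtons=15)

```text
time: 11.0
ee_pos: [0.4834, -0.2569, 0.0572]
eef_rot: [0.999, 0.046, 0.001, 0.0]
ft_force: [0.1, 0.3, 0.2]
width: 0.056
grip_force: 0.0
```

```bash
python3 blue.py
```

```text
[ 0.48336487 -0.25689656  0.05720659] [9.98921545e-01 4.64263282e-02 5.73370537e-04 1.15661061e-04] [0.06056759 0.26269608 0.24411234] 0.05604212947905203 11.0
scene [374 243  19  14 217] [ 0.47491549 -0.25947462]
```

Call:
arm_command(steps=[{"slide": [0,0,0],"rot": [0,0,0],"grip": 0.3},{"slide": [0,0,0],"rot": [0,0,0],"grip": 0.3},{"slide": [0,0,0],"rot": [0,0,0],"grip": 0.3},{"slide": [0,0,0],"rot": [0,0,0],"grip": 0.3},{"slide": [0,0,0.01],"rot": [0,0,0],"grip": 0.3},{"slide": [0,0,0.025],"rot": [0,0,0],"grip": 0.3},{"slide": [0,0,0.04],"rot": [0,0,0],"grip": 0.3},{"slide": [0,0,0.04],"rot": [0,0,0],"grip": 0.3}], newtons=20)

```text
time: 12.1
ee_pos: [0.4824, -0.2569, 0.1729]
eef_rot: [0.999, 0.046, -0.0, 0.0]
ft_force: [0.7, 0.2, -2.1]
width: 0.0417
grip_force: 20.0
```

```bash
python3 - <<'E'
from h import *
s=sensors.read_state();print(s['joint_positions'])
p=eyes.camera('scene');save(p,'s5');cv2.imwrite('pics/c5.png',cv2.resize(cv2.imread('pics/s5.png')[130:310,310:500],(600,560)))
E
```

```text
[-0.38974344  0.26450744  0.93150472  1.77641881 -0.22519485  1.21401888
 -0.87387541]
```

View pics/c5.png

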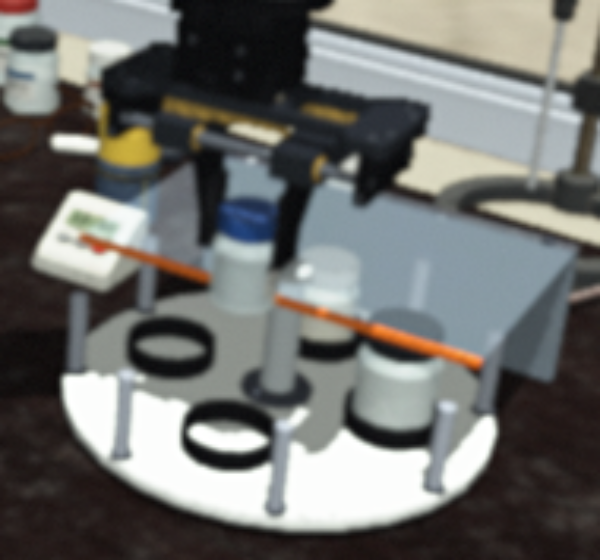

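```bash
python3 - <<'E'
from h import *
p=eyes.camera('top');g=cv2.cvtColor(p['pixels'],cv2.COLOR_RGB2GRAY)[180:225,180:226]
g=cv2.resize(g,None,fx=4,fy=4,interpolation=cv2.INTER_CUBIC)
b=cv2.GaussianBlur(g,(0,0),25).astype(int)-g
m=(b>25).astype(np.uint8)*255
cs,_=cv2.findContours(m,cv2.RETR_CCOMP,cv2.CHAIN_APPROX_NONE)
for c in cs:
    if len(c)>60:
        e=cv2.fitEllipse(c);uv=[(e[0][0]+.5)/4-.5+180,(e[0][1]+.5)/4-.5+180];print(len(c),uv,np.array(e[1])/4,ray(p,*uv,.017)[:2],ray(p,*uv,.005)[:2])
E
```

```text
320 [195.27923202514648, 220.85900497436523] [ 4.82146358 47.31689453] [0.52905534 0.28154319] [0.53044545 0.28524079]
291 [203.1243839263916, 202.6712703704834] [24.84243584 25.68095016] [0.57334494 0.26589256] [0.57532318 0.26938232]
244 [203.27454376220703, 202.87368965148926] [20.40333748 22.02087402] [0.57285943 0.26549977] [0.57483123 0.26898433]
438 [223.2425079345703, 208.7624168395996] [ 5.60082626 41.1689415 ] [0.55951747 0.21683213] [0.56131209 0.21967042]
139 [220.4334945678711, 180.5746698975563] [ 1.82546544 24.24432755] [0.62855202 0.22770449] [0.63126337 0.23068716]
232 [181.76156949996948, 183.74345684051514] [ 4.09839535 37.31968307] [0.6187447  0.32057399] [0.62132581 0.32478988]
```

Call:
arm_command(steps=[{"slide": [0.006,0.035,0.01],"rot": [0,0,-1],"grip": 0.3},{"slide": [0.009,0.05,0.01],"rot": [0,0,-1],"grip": 0.3},{"slide": [0.009,0.055,0],"rot": [0,0,-2],"grip": 0.3},{"slide": [0.01,0.055,0],"rot": [0,0,-2],"grip": 0.3},{"slide": [0.01,0.055,0],"rot": [0,0,-2],"grip": 0.3},{"slide": [0.01,0.055,0],"rot": [0,0,-2],"grip": 0.3},{"slide": [0.01,0.055,0],"rot": [0,0,-1],"grip": 0.3},{"slide": [0.01,0.05,0],"rot": [0,0,0],"grip": 0.3}])

```text
time: 13.2
ee_pos: [0.5566, 0.1552, 0.1909]
eef_rot: [0.999, -0.049, -0.0, 0.0]
ft_force: [0.4, -0.5, -0.6]
width: 0.0422
grip_force: 20.0
```

Call:
arm_command(steps=[{"slide": [0.006,0.04,0],"rot": [0,0,0],"grip": 0.3},{"slide": [0.005,0.04,0],"rot": [0,0,0],"grip": 0.3},{"slide": [0.0045,0.031,0],"rot": [0,0,0],"grip": 0.3},{"slide": [0,0,-0.02],"rot": [0,0,0],"grip": 0.3},{"slide": [0,0,-0.02],"rot": [0,0,0],"grip": 0.3},{"slide": [0,0,-0.01],"rot": [0,0,0],"grip": 0.3},{"slide": [0,0,0],"rot": [0,0,0],"grip": 0.3},{"slide": [0,0,0],"rot": [0,0,0],"grip": 0.3}])

```text
time: 14.2
ee_pos: [0.5729, 0.2639, 0.1423]
eef_rot: [0.999, -0.05, 0.0, -0.0]
ft_force: [-0.4, 0.8, -2.5]
width: 0.0422
grip_force: 20.0
```

```bash
python3 - <<'E'
from h import *
s=sensors.read_state();print(s['ee_pos'],s['eef_rot'],s['joint_positions'],s['ft_force'])
p=eyes.camera('wrist');save(p,'w6');q=eyes.camera('scene');save(q,'s6')
print('ring',proj(p,[.573,.2645,.017]),'jarfoot',proj(p,[.573,.2645,.105]), 'packed?')
cv2.imwrite('pics/c6.png',np.vstack([cv2.resize(cv2.imread('pics/w6.png'),(560,350)),cv2.resize(cv2.imread('pics/s6.png')[90:240,180:350],(560,250*1))]))
E
```

```text
[0.5729142  0.26391404 0.14227078] [ 9.98755575e-01 -4.98704523e-02  4.23859500e-04 -2.43516939e-04] [-1.00596813  0.45613715  0.66384308  1.5779862  -0.29454655  1.20864941
 -1.95748472] [-0.3770179   0.84184512 -2.46164978]
ring [316.46271785 192.94626524] jarfoot [316.19791417 229.82672698] packed?
```

View pics/c6.png

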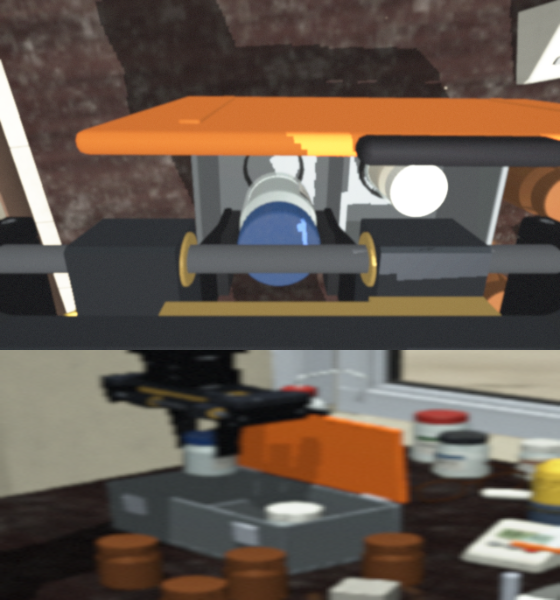

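Call:
arm_command(steps=[{"slide": [0,0.0025,-0.03],"rot": [0,0,0],"grip": 0.3},{"slide": [0,0,-0.03],"rot": [0,0,0],"grip": 0.3},{"slide": [0,0,-0.015],"rot": [0,0,0],"grip": 0.3},{"slide": [0,0,-0.01],"rot": [0,0,0],"grip": 0.3},{"slide": [0,0,-0.007],"rot": [0,0,0],"grip": 0.3},{"slide": [0,0,-0.006],"rot": [0,0,0],"grip": 0.3},{"slide": [0,0,0],"rot": [0,0,0],"grip": 0.3},{"slide": [0,0,0],"rot": [0,0,0],"grip": 0.3}])

```text
time: 15.3
ee_pos: [0.5727, 0.2668, 0.044]
eef_rot: [0.999, -0.05, 0.0, -0.0]
ft_force: [0.4, 0.7, -1.9]
width: 0.0418
grip_force: 20.0
```

Call:
arm_command(steps=[{"slide": [0,0,-0.0015],"rot": [0,0,0],"grip": 0.3},{"slide": [0,0,0],"rot": [0,0,0],"grip": 0.3},{"slide": [0,0,0],"rot": [0,0,0],"grip": 0.62},{"slide": [0,0,0],"rot": [0,0,0],"grip": 0.62},{"slide": [0,0,0],"rot": [0,0,0],"grip": 0.62},{"slide": [0,0,0.03],"rot": [0,0,0],"grip": 0.62},{"slide": [0,0,0.05],"rot": [0,0,0],"grip": 0.62},{"slide": [0,0,0.05],"rot": [0,0,0],"grip": 0.62}])

```text
time: 16.3
ee_pos: [0.5723, 0.2665, 0.1735]
eef_rot: [0.999, -0.05, -0.0, 0.0]
ft_force: [0.4, 0.7, -0.0]
width: 0.0539
grip_force: 0.0
```

Call:
arm_command(steps=[{"slide": [0,0,0.05],"rot": [0,0,0],"grip": 0.2},{"slide": [0,0,0.05],"rot": [0,0,0],"grip": 0},{"slide": [0.01,-0.03,0.03],"rot": [0,0,0],"grip": 0},{"slide": [0.02,-0.03,0.0],"rot": [0,0,0],"grip": 0},{"slide": [0,0,0],"rot": [0,0,0],"grip": 0},{"slide": [0,0,0],"rot": [0,0,0],"grip": 0},{"slide": [0,0,0],"rot": [0,0,0],"grip": 0},{"slide": [0,0,0],"rot": [0,0,0],"grip": 0}])

```text
time: 17.3
ee_pos: [0.6021, 0.2076, 0.3019]
eef_rot: [0.999, -0.049, -0.0, 0.0]
ft_force: [0.2, -0.2, 0.0]
width: 0.0004
grip_force: 0.0
```

```bash
python3 - <<'E'
from h import *
s=sensors.read_state();print(s['ee_pos'],s['joint_positions'],s['width'])
p=eyes.camera('wrist');save(p,'w7');q=eyes.camera('scene');save(q,'s7')
for n,P in (('w',p),('s',q)):
    print(n,'ring',proj(P,[.573,.2665,.017]),'cap',proj(P,[.573,.2665,.073]))
    # lid corners for various angles
    for th in (1.5,1.6,1.7,1.8):
        c,sn=np.cos(-.1094),np.sin(-.1094);o=[]
        for y in (.1175,-.1175):
            X=.0625-.125*np.cos(th)+0*.008*np.sin(th);Z=.085+.125*np.sin(th);o.append(proj(P,[.5665+c*X-sn*y,.208+sn*X+c*y,Z]).round(0).tolist())
        print(th,o)
cv2.imwrite('pics/c7.png',np.vstack([cv2.resize(cv2.imread('pics/w7.png'),(480,300)),cv2.resize(cv2.imread('pics/s7.png')[90:240,180:350],(480,300))]))
E
```

```text
[0.60207614 0.20760786 0.30192324] [-0.92647439  0.38813357  0.72973643  1.32891194 -0.25550522  1.518915
 -1.88986989] 0.0003965496236227415
w ring [274.48081813 187.5434605 ] cap [268.84877502 199.13455237]
1.5 [[163.0, 179.0], [481.0, 182.0]]
1.6 [[161.0, 162.0], [483.0, 165.0]]
1.7 [[160.0, 145.0], [485.0, 148.0]]
1.8 [[159.0, 127.0], [486.0, 131.0]]
s ring [243.65506486 190.80983174] cap [242.90097314 172.73916765]
1.5 [[244.0, 117.0], [300.0, 138.0]]
1.6 [[247.0, 116.0], [304.0, 137.0]]
1.7 [[251.0, 116.0], [307.0, 136.0]]
1.8 [[254.0, 116.0], [311.0, 136.0]]
```

View pics/c7.png

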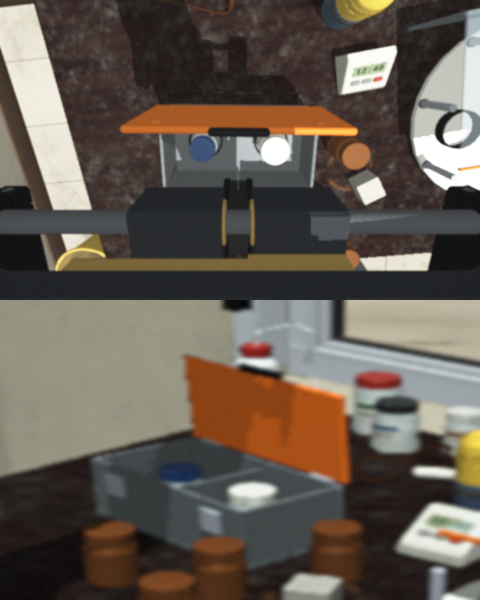

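```bash
python3 -c "
import numpy as np
f=np.radians(np.linspace(0,90,16));u=.105*np.sin(f)-.008*np.cos(f)-.0095;z=.105*np.cos(f)+.008*np.sin(f)
P=np.c_[.6287-.994*u,.201+.109*u,z+.085];print(P[[0,5,10,15]].round(4));print(np.diff(P,axis=0).round(4).tolist())"
```

```text
[[0.6461 0.1991 0.19  ]
 [0.5928 0.2049 0.1799]
 [0.5517 0.2094 0.1444]
 [0.5338 0.2114 0.093 ]]
[[-0.011, 0.0012, 0.0003], [-0.0109, 0.0012, -0.0009], [-0.0108, 0.0012, -0.002], [-0.0105, 0.0012, -0.0032], [-0.0101, 0.0011, -0.0042], [-0.0096, 0.0011, -0.0053], [-0.009, 0.001, -0.0063], [-0.0083, 0.0009, -0.0072], [-0.0075, 0.0008, -0.008], [-0.0066, 0.0007, -0.0088], [-0.0057, 0.0006, -0.0094], [-0.0047, 0.0005, -0.01], [-0.0036, 0.0004, -0.0104], [-0.0025, 0.0003, -0.0107], [-0.0014, 0.0002, -0.0109]]
```

Call:
arm_command(steps=[{"slide": [0.035,-0.006,0],"rot": [0,0,0],"grip": 0},{"slide": [0.036,-0.006,0],"rot": [0,0,0],"grip": 0},{"slide": [0,0,-0.03],"rot": [0,0,0],"grip": 0},{"slide": [0,0,-0.04],"rot": [0,0,0],"grip": 0},{"slide": [0,0,-0.03],"rot": [0,0,0],"grip": 0},{"slide": [0,0,-0.012],"rot": [0,0,0],"grip": 0},{"slide": [0,0,0],"rot": [0,0,0],"grip": 0},{"slide": [0,0,0],"rot": [0,0,0],"grip": 0}])

```text
time: 18.4
ee_pos: [0.6742, 0.1948, 0.1917]
eef_rot: [0.999, -0.05, 0.001, -0.0]
ft_force: [0.5, 0.4, -0.2]
width: 0.0006
grip_force: 0.0
```

Call:
arm_command(steps=[{"slide": [-0.014,0.002,0],"rot": [0,0,0],"grip": 0},{"slide": [-0.014,0.002,0],"rot": [0,0,0],"grip": 0},{"slide": [-0.011,0.001,0],"rot": [0,0,0],"grip": 0},{"slide": [-0.011,0.001,-0.001],"rot": [0,0,0],"grip": 0},{"slide": [-0.011,0.001,-0.002],"rot": [0,0,0],"grip": 0},{"slide": [-0.0105,0.001,-0.003],"rot": [0,0,0],"grip": 0},{"slide": [-0.01,0.001,-0.004],"rot": [0,0,0],"grip": 0},{"slide": [0,0,0],"rot": [0,0,0],"grip": 0}])

```text
time: 19.4
ee_pos: [0.5909, 0.2038, 0.1796]
eef_rot: [0.999, -0.049, -0.001, 0.0]
ft_force: [-0.4, -0.7, -0.0]
width: 0.0002
grip_force: 0.0
```

```bash
python3 - <<'E'
from h import *
q=eyes.camera('scene');save(q,'s8');cv2.imwrite('pics/c8.png',cv2.resize(cv2.imread('pics/s8.png')[90:240,180:350],(600,530)))
E
```

```text
(no output)
```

View pics/c8.png

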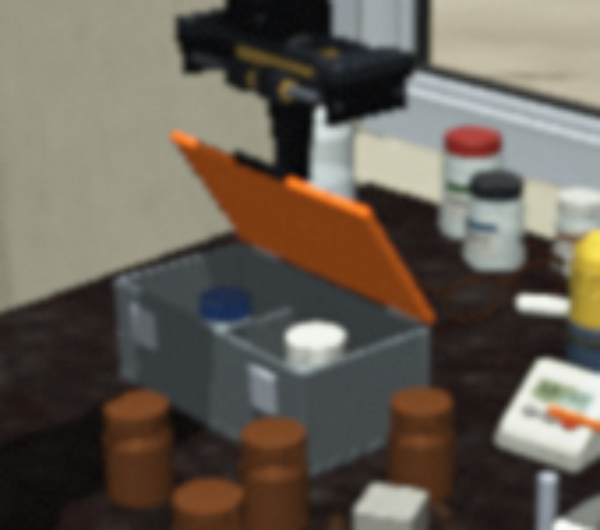

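The lid is tipping forward under the finger, now about 30° past vertical, and both jars stand in the case. I'll carry on along the arc.

Call:
arm_command(steps=[{"slide": [-0.0095,0.001,-0.0055],"rot": [0,0,0],"grip": 0},{"slide": [-0.009,0.001,-0.0065],"rot": [0,0,0],"grip": 0},{"slide": [-0.0085,0.001,-0.007],"rot": [0,0,0],"grip": 0},{"slide": [-0.0075,0.001,-0.008],"rot": [0,0,0],"grip": 0},{"slide": [-0.0065,0.0005,-0.009],"rot": [0,0,0],"grip": 0},{"slide": [-0.0055,0.0005,-0.0095],"rot": [0,0,0],"grip": 0},{"slide": [-0.0045,0.0005,-0.01],"rot": [0,0,0],"grip": 0},{"slide": [-0.0035,0.0005,-0.0105],"rot": [0,0,0],"grip": 0}])

```text
time: 20.45
ee_pos: [0.5371, 0.2098, 0.1133]
eef_rot: [0.999, -0.049, -0.0, 0.0]
ft_force: [1.3, -0.2, 0.7]
width: 0.0006
grip_force: 0.3
```

Call:
arm_command(steps=[{"slide": [-0.0025,0,-0.01],"rot": [0,0,0],"grip": 0},{"slide": [-0.0015,0,-0.008],"rot": [0,0,0],"grip": 0},{"slide": [0,0,-0.003],"rot": [0,0,0],"grip": 0},{"slide": [0,0,-0.001],"rot": [0,0,0],"grip": 0},{"slide": [0,0,-0.001],"rot": [0,0,0],"grip": 0},{"slide": [0,0,0],"rot": [0,0,0],"grip": 0},{"slide": [0,0,0],"rot": [0,0,0],"grip": 0},{"slide": [0,0,0],"rot": [0,0,0],"grip": 0}])

```text
time: 21.45
ee_pos: [0.5332, 0.2096, 0.0936]
eef_rot: [0.999, -0.05, -0.001, -0.001]
ft_force: [-15.4, -5.2, 33.8]
width: 0.0003
grip_force: 16.8
```

Call:
arm_command(steps=[{"slide": [0,0,0.005],"rot": [0,0,0],"grip": 0},{"slide": [0,0,0.03],"rot": [0,0,0],"grip": 0},{"slide": [0,0,0.05],"rot": [0,0,0],"grip": 0},{"slide": [0,0,0.05],"rot": [0,0,0],"grip": 0},{"slide": [0,0,0.04],"rot": [0,0,0],"grip": 0},{"slide": [0,0,0],"rot": [0,0,0],"grip": 0},{"slide": [0,0,0],"rot": [0,0,0],"grip": 0},{"slide": [0,0,0],"rot": [0,0,0],"grip": 0}])

```text
time: 22.45
ee_pos: [0.5329, 0.2096, 0.2647]
eef_rot: [0.999, -0.05, -0.001, 0.001]
ft_force: [-0.6, -0.7, -0.1]
width: 0.0005
grip_force: 0.0
```

```bash
python3 - <<'E'
from h import *
s=sensors.read_state();print(s['ee_pos'],s['ft_force'],s['time'])
q=eyes.camera('scene');save(q,'s9');cv2.imwrite('pics/c9.png',cv2.resize(cv2.imread('pics/s9.png')[100:320,190:510],(800,550)))
E
```

```text
[0.53288599 0.2095557  0.26471418] [-0.61243314 -0.65970641 -0.07641238] 22.45
```

View pics/c9.png

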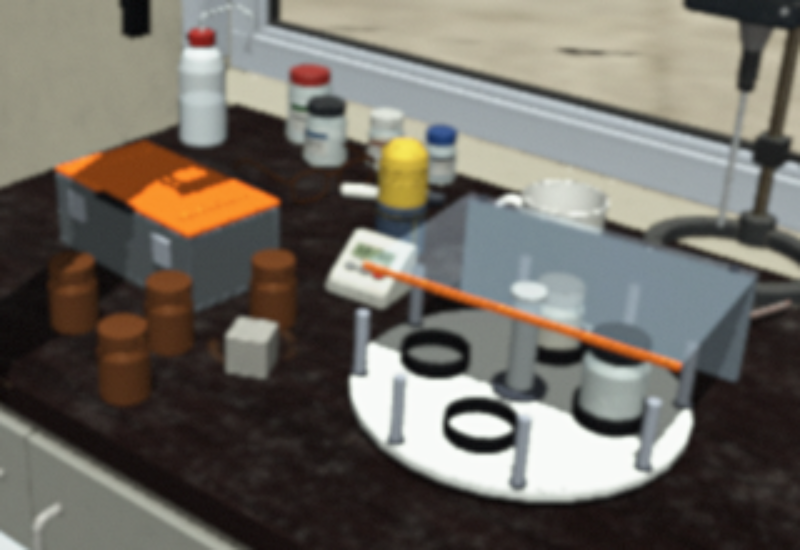

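The lid lies flat on the case rim, from (55,170) to (280,205). The white and black jars stand in their pockets and the bystanders haven't moved.

```bash
python3 -c "
from bench import order
print(order.close_job())"
```

```text
the job is handed in; nothing more can be done
None
```

I put the blue-capped jar in the ring of the empty bay, closed the lid and handed the job in at about 22.5 s; no verdict came back. In the last picture the lid lies flat on the rim and the timer, cube, flask and other carousel jars look undisturbed. The packed jar was last seen upright just before the lid closed.

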